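# Turn a marking awl round by way of a spring clip

### The arm

A 7-joint arm with a two-finger parallel gripper is mounted at the origin on the work surface. World frame = base frame: x ahead of the robot, y to its left, z up, the work surface at z = 0. Lengths are in m, angles in degrees, forces in N, time in s.
With the tool pointing down it reaches from about 0.425 to 0.875 m from the base axis. Payload 4.7 kg.
Tool frame: the origin (TCP) lies between the finger pads; the fingertips stand 17 mm ahead of it and the grasp point (between the pads) lies 2 mm behind it; z points along the fingers, y is the line along which they close (so a half turn about z gives the same grasp; the last joint's range is limited). The gripper opens to 87 mm and grips with 3 to 60 N. Pads are 19 mm wide; open, the fingers measure 117 mm over their backs; the gripper's body (75 mm by 190 mm) begins 51 mm behind the grasp point.
Start: joints at [67.042, 18.392, -4.016, 83.108, 1.295, 78.541, -3.26], TCP at [0.262, -0.595, 0.24] pointing down, gripper open.
Joint ranges: [-163.93, 163.93], [-17.29, 119.83], [-79.2, 71.16], [3.27, 140.29], [-89.18, 269.18], [5.43, 117.66], [-154.24, 154.24]. Speed limits (degrees/s): [147.25, 147.25, 180, 180, 180, 180, 180].

### API

Orientations are given as [roll, pitch, yaw] about the fixed x, y, z axes, in that order (R = Rz(yaw) Ry(pitch) Rx(roll)).
In Python, from cell import env, cams gives the robot as it stands.
- The arm moves only by the shell command python3 -m pendant 'ROWS' [FORCE]. ROWS is JSON, a list of rows, each an object of numbers: "tx", "ty", "tz": the shift along the tool's x, y, z each as a share of 0.05 m, from -1 to 1; "spin": the turn about the tool's z as a share of 4 degrees, from -1 to 1; "claw": the closure, from 0 (fully open) to 1 (shut). A call has 1 to 10 rows; each row shifts and turns the commanded pose from where the row before left it, along the tool's axes as they then stand; what a row does not reach is not made up. A row lasts 1/8 s, in which the tool goes at most 62.5 mm and 10.7 degrees, less where a joint would pass 70% of its speed; a pose out of reach is approached as far as the arm can. A call with a number of a shift or a turn outside -1 to 1 is refused whole. A call with a gripper value outside its range is refused whole. The fingers move at their own pace and stop on an object; FORCE is the grip in N (left out, the last holds). Time passes only in rows, so rows that do not move let the fingers close. It gives the time, the measured TCP pose, the force, the opening and the grip force at its end, in the units of the state.
- env.get_obs(): the state, without advancing time (a new reading comes with each control period).
- cams.read_camera(name): name is "side" or "top" or "wrist"; returns the picture (400x640x3 uint8, red, green, blue); there is no depth.
- cams.camera_info(name): a dict with "fx", "fy", "cx", "cy" (pixels), "rvec" (rotation vector, rad) and "tvec" (3), from world to camera coordinates, as OpenCV has them. Camera axes: x right, y down, z forward; pixel columns grow to the right and rows downward; lengths in m; the calibration is good to about 2 mm. A picture is of the moment at which its call begins: read the wrist's pose just before it. camera_info takes no time and is no camera call; for the wrist camera it gives the pose at the moment of the call.
- env.sign_off(): hands the job in; it is judged then, once.
The state is a dict: "time_s": time; "qpos": joint angles; "joint_velocities": joint speeds; "effort": joint torques, N m; "tool_pos": TCP position; "tool_rot": TCP orientation; "force": force on the tool from outside, world axes, zero at the start; "wrist_torque": the same for the moment, N m; "grip_width": finger opening in m; "grasp_force": force on a finger pad.
Only numpy, scipy, OpenCV 4.12 (cv2) and the standard library are available. Lean on these libraries where they do the work, as an engineer would, in place of code of your own. Each camera call takes 0.05 s, during which the arm holds its last target. There are 200 camera calls.

### The job

The marking awl has been put away back to front, with its handle under the clear point guard of the wooden holder and its bare spike sticking out. Draw it out by the spike, press the spike into the spring clip on the sloping green stand so that the clip holds it by itself, and let go; then take it by the red handle, pull it free and lay it gently back in the holder the right way round, with the spike all the way under the guard and the handle resting on the saddle outside. Do not drop the awl, and leave the other things on the bench where they are.

Things in the scene. Friction and masses are not known exactly. Their poses are not given: they have to be found in the camera images.
- awl_shank (a point): middle of the bare steel shank of a marking awl: a round rod 12 mm thick, 115 mm long from the shoulder (where the handle begins) to the point, the last 21 mm tapered; the shoulder lies 57.5 mm behind this point. The awl's x axis runs along it towards the point. About 150 g, balancing in the shank 10 to 30 mm from the shoulder
- awl_handle (a point): middle of the awl's red handle with a light band, on its axis, 55 mm behind the shoulder: round, 110 mm long, 30 mm thick, narrowing to 22 mm in the 12 mm next to the shoulder and to 24 mm in the last 10 mm; x axis towards the point
- awl_tip (a point): the awl's point, 115 mm in front of the shoulder; x axis towards the point. At the start the awl lies level, its axis 55 mm above the bench, shoulder within 15 mm of the holder's mouth, handle on the tunnel floor and so lower than the saddle's top (lift it some 15 mm to draw it over the saddle), point towards the robot
- holder: fixed wooden awl holder: a tunnel (the point guard) with a clear roof. Origin on the bench below the middle of its open mouth; x points level into it, away from the robot; z up. From the mouth it runs 139 mm to a back wall; 58 mm wide inside, floor 40 mm above the bench, roof underside at 95 mm, roof top at 99 mm. Outside 70 mm wide
- saddle (a point): middle of the flat top of the saddle, 12 mm thick along x, 32 mm before the holder's mouth, 49 mm above the bench; 40 mm wide between two horns reaching 68 mm. It stands on a base board 10 mm high. Stowed rightly, the handle rests here (axis 64 mm above the bench) and the spike slopes down 0.12 rad so that the point lies on the tunnel floor
- clip: spring clip of bright steel. Origin in the middle of its 24 mm length, on the axis of a 12 mm rod seated in it, 135 mm above the bench; x along the channel, rising 32 degrees away from the robot; y level across; z out of the mouth, 32 degrees from vertical, leaning to the robot. Push the rod in along -z (about 4 to 6 N) until it meets the floor; it pulls out along +z with a like force
- clip_mouth (a point): middle of the clip's mouth, 15 mm from its origin along z; the two flared sprung lips stand about 12 mm either side. Under the clip is a sloping head and a post, both 24 mm wide (y) and 26 mm long, on a green foot 100 x 120 mm, 14 mm high; the clip may be entered with the handle uphill or downhill
- water_bottle: bystander: blue bottle, 64 mm wide, 210 mm high; origin under its foot
- drink_can: bystander: red can, 66 mm wide, 115 mm high; origin under its foot
- glue_jar: bystander: amber jar, 70 mm wide, 85 mm high; origin under its foot
- offcut: bystander: wooden offcut 100 x 45 x 30 mm lying flat; origin under its centre
- tape_roll: bystander: yellow tape roll 72 mm wide, 24 mm high, lying flat; origin under its centre
- driver: bystander: screwdriver with black handle, lying flat
- steel_bar: bystander: dark steel bar 220 x 20 x 12 mm, lying flat; origin under its centre
There are look-alikes about, which are no part of the job. There is more than one size of the part that bears clip; the job needs the largest.

How it is judged:
By the outcome, as a careful person would: the job done as asked, in the order asked, and still so for the second after the job is handed in, with the robot touching nothing.
It also fails if it takes over 72 s, if anything falls off the work surface, if the arm or the gripper's body presses on something with over 40 N, if the wrist force passes 120 N, or if a joint passes its speed limit or range.

## Working session

There is one attempt and no reset: what is moved stays moved. The work goes in short steps, Python scripts to look and compute and a shell command to move; the robot and the scene stay as the last step left them, time stands still between calls to the robot, and variables do not carry over. Pictures are saved under pics/ and viewed, at most 10 in all, crops included, and the job is handed in when it is done.

```bash
mkdir -p pics; ls; python3 - <<'E'
from cell import env,cams
import cv2,numpy as np
for n in ("side","top"):
    im=cams.read_camera(n); cv2.imwrite(f"pics/{n}0.png",im[:,:,::-1])
    print(n,cams.camera_info(n))
o=env.get_obs();print(o)
E
```

```text
pics
side {'fx': 393.3134979152275, 'fy': 393.3134979152275, 'cx': 322.42006045432043, 'cy': 202.4551775116437, 'rvec': array([ 0.82878137, -2.42157798,  1.24437373]), 'tvec': array([0.38952829, 0.28921557, 0.93390264])}
top {'fx': 399.7330417039257, 'fy': 399.7330417039257, 'cx': 315.3186401102622, 'cy': 199.26256441896314, 'rvec': array([ 2.16974977, -2.21085647,  0.10599433]), 'tvec': array([4.94023365e-05, 5.16294879e-01, 1.23024011e+00])}
{'time_s': 0.1, 'qpos': array([67.04377195, 18.43503883, -4.01858607, 83.168073  ,  1.2942881 ,
       78.54246327, -3.26088449]), 'joint_velocities': array([ 0.0277859 ,  0.09360004,  0.03944159, -0.16028892, -0.0648897 ,
        0.02366034,  0.01740513]), 'effort': array([-5.76100920e-04, -4.92568660e+01, -4.05913275e-01, -3.13398743e+01,
       -6.39923522e-02,  3.94335121e-02,  5.27653151e-05]), 'tool_pos': array([ 0.26172867, -0.59445463,  0.23856731]), 'tool_rot': array([-1.79899634e+02,  3.89743055e-03,  2.37677018e+01]), 'force': array([0.02349441, 0.31014194, 0.72560731]), 'wrist_torque': array([-0.02688762, -0.00727397,  0.01029709]), 'grasp_force': 0.0, 'grip_width': 0.08714188449974584}
```

View pics/top0.png

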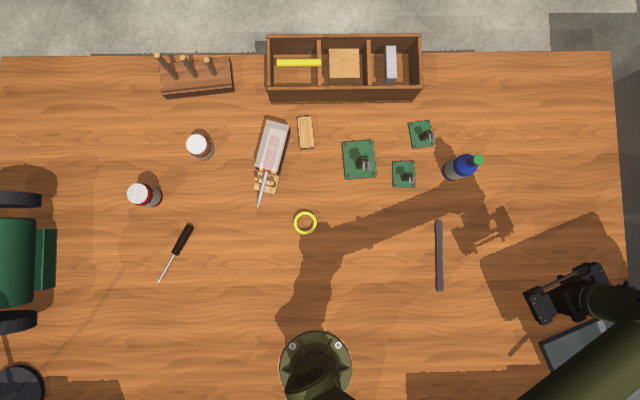

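View pics/side0.png

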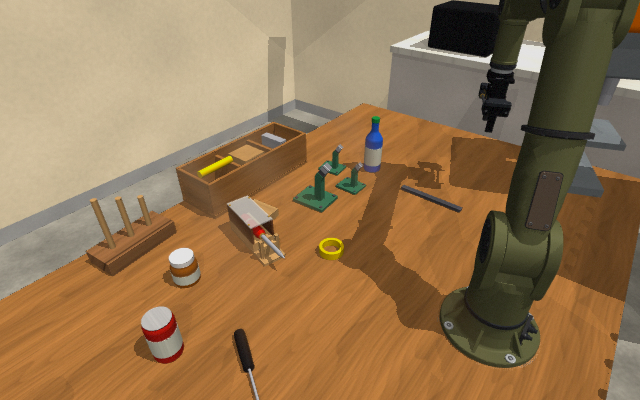

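Candidates in the top view:
- **Awl:** red handle and grey spike in the clear-roofed holder at (267,165), spike tip about (259,206). Look-alikes are the screwdriver (178,252), the steel bar (439,256) and the pegs in the rack (185,68).
- **Clip stand:** green stands at (359,160), (404,174) and (421,134). (359,160) is the largest, so I choose that one.

I'll check both choices in a close crop.

```bash
cat > h.py <<'E'
import cv2,numpy as np
from cell import env,cams
def cam(n):
    i=cams.camera_info(n);K=np.array([[i['fx'],0,i['cx']],[0,i['fy'],i['cy']],[0,0,1]])
    R=cv2.Rodrigues(np.array(i['rvec']))[0];t=np.array(i['tvec']);return K,R,t
def ray(n,p):
    K,R,t=cam(n);d=R.T@np.linalg.solve(K,[p[0],p[1],1.]);return -R.T@t,d
def onz(n,p,z):
    c,d=ray(n,p);return c+d*(z-c[2])/d[2]
def tri(ps):  # [(cam,px)...] -> point, residual
    A=np.zeros((3,3));b=np.zeros(3)
    L=[ray(n,p) for n,p in ps]
    for c,d in L:
        d=d/np.linalg.norm(d);P=np.eye(3)-np.outer(d,d);A+=P;b+=P@c
    x=np.linalg.solve(A,b)
    return x,[np.linalg.norm(np.cross(x-c,d/np.linalg.norm(d))) for c,d in L]
def proj(n,X):
    K,R,t=cam(n);q=K@(R@np.array(X)+t);return q[:2]/q[2]
def st():
    o=env.get_obs();print(o['time_s'],o['tool_pos'].round(4),o['tool_rot'].round(2),'j',o['qpos'].round(0),o['force'].round(1),o['grip_width'].round(4),o['grasp_force'])
E
python3 - <<'E'
import cv2,numpy as np
t=cv2.imread('pics/top0.png');s=cv2.imread('pics/side0.png')
a=cv2.resize(t[112:217,240:384],None,fx=5.5,fy=5.5,interpolation=cv2.INTER_CUBIC)
cv2.imwrite('pics/ct.png',a)
b=cv2.resize(s[150:270,215:375],None,fx=5,fy=5,interpolation=cv2.INTER_CUBIC)
cv2.imwrite('pics/cs.png',b)
E
```

```text
(no output)
```

View pics/ct.png

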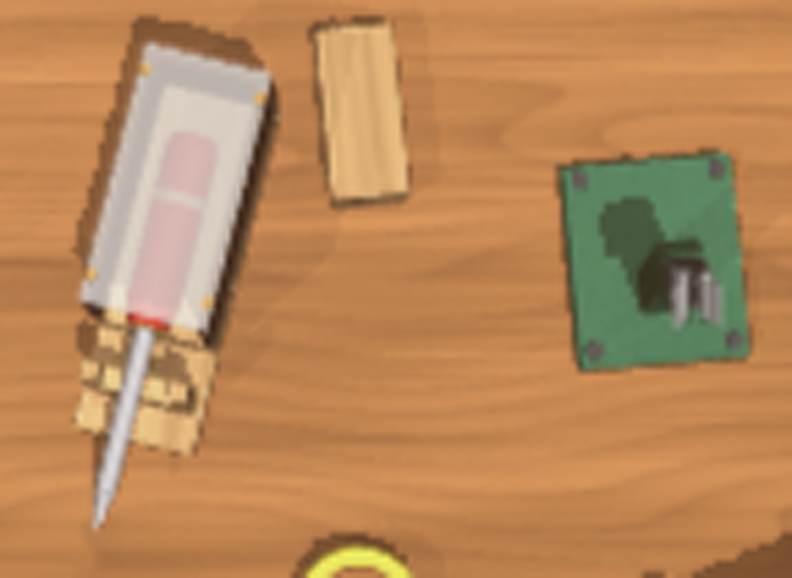

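View pics/cs.png

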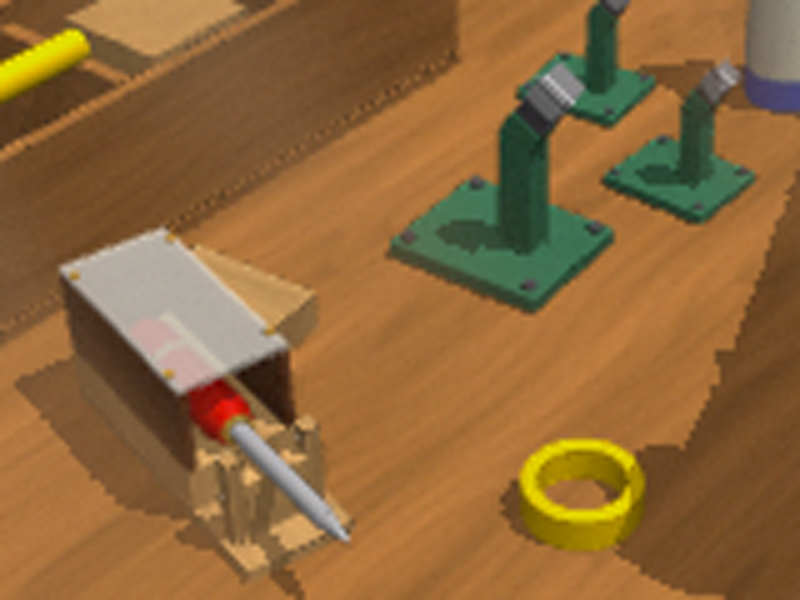

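The top crop confirms the spike, with tip at crop (97,528) and shoulder at (150,328), and a red handle under the clear roof. The stand with the largest foot has its clip at about crop (695,290). Now I'll compute positions.

```bash
python3 - <<'E'
from h import *
T=lambda u,v:((u+.5)/5.5-.5+240,(v+.5)/5.5-.5+112)
S=lambda u,v:((u+.5)/5-.5+215,(v+.5)/5-.5+150)
tip=onz('top',T(97,528),.055);sh=onz('top',T(150,327),.055)
print('tip',tip,'sh',sh,np.linalg.norm(tip-sh),'yaw tip->sh',np.degrees(np.arctan2(*(sh-tip)[1::-1])))
print('tip tri',tri([('top',T(97,528)),('side',S(348,541))]),'sh tri',tri([('top',T(150,327)),('side',S(238,430))]))
c=[onz('top',T(*p),.099) for p in [(148,42),(272,72),(207,335),(82,302)]]
for i in range(4): print('roof',c[i],np.linalg.norm(c[i]-c[(i+1)%4]))
m=(c[2]+c[3])/2;b=(c[0]+c[1])/2;print('mouth',m,'yaw',np.degrees(np.arctan2(*(b-m)[1::-1])))
f=[onz('top',T(*p),.014) for p in [(560,165),(730,152),(748,355),(582,370)]]
for i in range(4): print('foot',f[i],np.linalg.norm(f[i]-f[(i+1)%4]))
a=(f[0]+f[1])/2-(f[2]+f[3])/2;print('ctr',sum(f)/4,'yaw',np.degrees(np.arctan2(a[1],a[0])))
# clip: lip ends near (robot) & far in the top crop, lips at z
for nm,p,z in [('lipL near',(679,328),.140),('lipR near',(713,324),.140),('lipL far',(678,268),.153),('lipR far',(702,264),.153)]:
  print(nm,onz('top',T(*p),z))
print('clip side quad', [tri([('top',T(*a)),('side',S(*b))]) for a,b in [((713,324),(548,135)),((702,264),(583,88))]])
print('side px of ctr?',proj('side',sum(f)/4))
E
python3 - <<'E'
import cv2
t=cv2.imread('pics/top0.png');s=cv2.imread('pics/side0.png')
import numpy as np
a=cv2.resize(t[145:185,345:385],(560,560),interpolation=cv2.INTER_NEAREST)
b=s[155:205,290:340]; b=cv2.resize(b,(560,560),interpolation=cv2.INTER_NEAREST)
cv2.imwrite('pics/clip.png',cv2.resize(np.hstack([a,b]),(800,400),interpolation=cv2.INTER_NEAREST))
E
```

```text
tip [0.49137432 0.1674349  0.055     ] sh [0.60250511 0.13720105 0.055     ] 0.11517004158502996 yaw tip->sh -15.219337368336772
tip tri (array([0.49117795, 0.16729724, 0.05473414]), [np.float64(0.00027059837069204996), np.float64(0.0002705983706920535)]) sh tri (array([0.60259816, 0.13722648, 0.05299626]), [np.float64(0.0002710680090114986), np.float64(0.0002710680090115394)])
roof [0.75111904 0.1322704  0.099     ] 0.06891638451869025
roof [0.73364446 0.06560626 0.099     ] 0.14729764083821464
roof [0.59100984 0.10237527 0.099     ] 0.06916224373416173
roof [0.60993024 0.16889921 0.099     ] 0.14586276147918206
mouth [0.60047004 0.13563724 0.099     ] yaw -14.499260646891065
foot [ 0.69932509 -0.09640689  0.014     ] 0.09908634302321617
foot [ 0.70544711 -0.19530393  0.014     ] 0.118949483421527
foot [ 0.58668959 -0.20205906  0.014     ] 0.09619011737732489
foot [ 0.57963523 -0.10612796  0.014     ] 0.12008397253631134
ctr [ 0.64277426 -0.14997446  0.014     ] yaw 3.9527332456135658
lipL near [ 0.58450527 -0.14487157  0.14      ]
lipR near [ 0.58629889 -0.16259218  0.14      ]
lipL far [ 0.61364911 -0.14341351  0.153     ]
lipR far [ 0.61552275 -0.15582116  0.153     ]
clip side quad [(array([ 0.59951308, -0.16280061,  0.10289156]), [np.float64(0.009530884201747743), np.float64(0.009530884201747533)]), (array([ 0.60573412, -0.16689378,  0.13589133]), [np.float64(0.015320435022320935), np.float64(0.01532043502232114)])]
side px of ctr? [314.54481559 196.32799549]
```

View pics/clip.png

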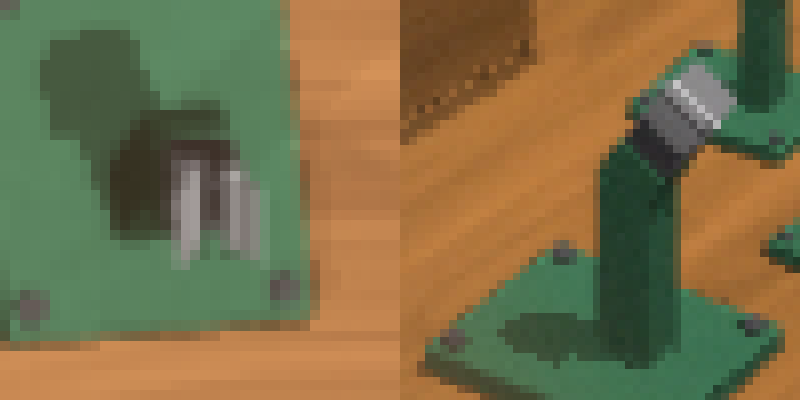

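```bash
cat >> h.py <<'E'
def plan(x,y,z,yaw=None):
    o=env.get_obs();p=o['tool_pos'];w=o['tool_rot'][2];a=np.radians(w)
    d=np.array([x,y,z])-p
    s=np.array([d[0]*np.cos(a)+d[1]*np.sin(a),d[0]*np.sin(a)-d[1]*np.cos(a),-d[2]])/.05
    print('shares tx,ty,tz',s.round(2),'spin shares',None if yaw is None else round((w-yaw)/4,2))
E
python3 - <<'E'
from h import *
print(tri([('top',(365.7,165.7)),('side',(327.2,166.4))]), onz('top',(365.7,165.7),.1477))
K,R,t=cam('wrist');o=env.get_obs();C=-R.T@t
print('wrist cam',C,C-o['tool_pos'],'fwd',R[2],'f',K[0,0])
a=np.radians(o['tool_rot'][2]);print('cam in tool', (C-o['tool_pos'])@np.array([np.cos(a),np.sin(a),0]),(C-o['tool_pos'])@np.array([np.sin(a),-np.cos(a),0]))
for n in('top','side'):
  K,R,t=cam(n);print(n,-R.T@t)
plan(.55,-.15,.30)
E
```

```text
(array([ 0.59661759, -0.15364116,  0.14699984]), [np.float64(0.003081290256860435), np.float64(0.003081290256860547)]) [ 0.59903679 -0.15177533  0.1477    ]
wrist cam [ 0.32287473 -0.56797685  0.38265428] [0.06114607 0.02647778 0.14408696] fwd [-0.23023246 -0.100064   -0.96797738] f 301.8957377422647
cam in tool 0.06663141186685634 0.00041154780971120256
top [0.41883317 0.01450723 1.2666568 ]
side [-0.05283498  0.70603704  0.77863485]
shares tx,ty,tz [ 8.86 -5.81 -1.23] spin shares None
```

```bash
python3 -m pendant '[{"tx":0.97,"ty":-0.54,"tz":-0.6},{"tx":0.98,"ty":-0.54,"tz":-0.6},{"tx":0.98,"ty":-0.54},{"tx":0.98,"ty":-0.54},{"tx":0.98,"ty":-0.54},{"tx":0.98,"ty":-0.54},{"tx":0.98,"ty":-0.54},{"tx":0.98,"ty":-0.54},{"tx":0.98,"ty":-0.54},{"tx":0.96,"ty":-0.54}]' && python3 -m pendant '[{"claw":0},{"claw":0}]'; python3 - <<'E'
from h import *
st();np.save('wc.npy',np.array([x for x in cam('wrist')],dtype=object),allow_pickle=True)
im=cams.read_camera('wrist');cv2.imwrite('pics/w1full.png',im[:,:,::-1])
p=proj('wrist',[.606,-.1515,.135]);print(p,proj('wrist',[.598,-.152,.1477]))
u,v=np.clip(p,[100,75],[540,325]).astype(int);print(u-100,v-75)
cv2.imwrite('pics/w1.png',cv2.resize(im[v-75:v+75,u-100:u+100,::-1],(800,600),interpolation=cv2.INTER_CUBIC))
E
```

```text
invalid input at $[0]: expected keys tx, ty, tz, spin, claw
Traceback (most recent call last):
  File "h.py", line 20, in st
    o=env.get_obs();print(o['time_s'],o['tool_pos'].round(4),o['tool_rot'].round(2),'j',o['qpos'].round(0),o['force'].round(1),o['grip_width'].round(4),o['grasp_force'])
                                                                                                                               ^^^^^^^^^^^^^^^^^^^^^
AttributeError: 'float' object has no attribute 'round'
```

All the keys are required in every row.

```bash
sed -i "s/o\['grip_width'\].round(4)/round(o['grip_width'],4)/" h.py
python3 -m pendant '[{"tx":0.97,"ty":-0.54,"tz":-0.6,"spin":0,"claw":0},{"tx":0.98,"ty":-0.54,"tz":-0.6,"spin":0,"claw":0},{"tx":0.98,"ty":-0.54,"tz":0,"spin":0,"claw":0},{"tx":0.98,"ty":-0.54,"tz":0,"spin":0,"claw":0},{"tx":0.98,"ty":-0.54,"tz":0,"spin":0,"claw":0},{"tx":0.98,"ty":-0.54,"tz":0,"spin":0,"claw":0},{"tx":0.98,"ty":-0.54,"tz":0,"spin":0,"claw":0},{"tx":0.98,"ty":-0.54,"tz":0,"spin":0,"claw":0},{"tx":0.98,"ty":-0.54,"tz":0,"spin":0,"claw":0},{"tx":0.96,"ty":-0.54,"tz":0,"spin":0,"claw":0}]' && python3 -m pendant '[{"tx":0,"ty":0,"tz":0,"spin":0,"claw":0},{"tx":0,"ty":0,"tz":0,"spin":0,"claw":0}]'; python3 - <<'E'
from h import *
st()
K,R,t=cam('wrist');np.savez('wc.npz',K=K,R=R,t=t)
im=cams.read_camera('wrist');cv2.imwrite('pics/w1full.png',im[:,:,::-1])
p=proj('wrist',[.606,-.1515,.135]);print(p,proj('wrist',[.598,-.152,.1477]))
u,v=np.clip(p,[100,75],[540,325]).astype(int);print(u-100,v-75)
cv2.imwrite('pics/w1.png',cv2.resize(im[v-75:v+75,u-100:u+100,::-1],(800,600),interpolation=cv2.INTER_CUBIC))
E
```

```text
time_s: 1.35
tool_pos: [0.6, -0.1506, 0.2984]
tool_rot: [-180.0, 0.0, 23.8]
force: [-0.3, -0.4, 0.6]
grip_width: 0.0872
grasp_force: 0.0
time_s: 1.6
tool_pos: [0.5989, -0.1526, 0.2982]
tool_rot: [-180.0, 0.1, 23.8]
force: [-0.4, -0.8, -0.2]
grip_width: 0.0868
grasp_force: 0.0
1.6 [ 0.5989 -0.1526  0.2982] [-1.800e+02  9.000e-02  2.377e+01] j [ 32.  15. -25.  82.   6.  84. -59.] [-0.4 -0.8 -0.2] 0.0868 0.0
[315.38751138 181.3232096 ] [312.66011455 191.13801542]
215 106
```

View pics/w1.png

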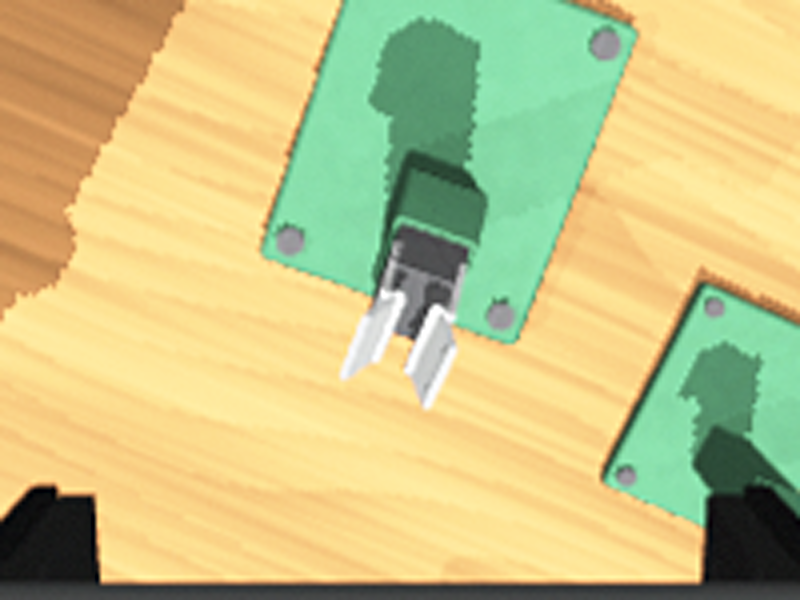

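```bash
python3 - <<'E'
from h import *
d=np.load('wc.npz');K,R,t=d['K'],d['R'],d['t'];C=-R.T@t
def oz(p,z):
    w=R.T@np.linalg.solve(K,[215+(p[0]+.5)/4-.5,106+(p[1]+.5)/4-.5,1]);return C+w*(z-C[2])/w[2]
zm=.1477;dz=.012*np.sin(np.radians(32))
L=[oz((382,292),zm+dz),oz((342,378),zm-dz)];Rr=[oz((457,345),zm+dz),oz((430,408),zm-dz)]
print(L,Rr,np.linalg.norm(L[0]-L[1]),np.linalg.norm(L[0]-Rr[0]),np.linalg.norm(L[1]-Rr[1]))
m=sum(L+Rr)/4;e=(L[0]-L[1]+Rr[0]-Rr[1]);y=np.radians(3.9);zl=np.array([-np.sin(.5585)*np.cos(y),-np.sin(.5585)*np.sin(y),np.cos(.5585)])
print('mouth',m,'yaw',np.degrees(np.arctan2(e[1],e[0])),'origin',m-.015*zl)
# throat inner edges, local z~8
zt=.135+.009*np.cos(.5585)
print('throat',(oz((405,293),zt+dz)+oz((368,366),zt-dz))/2,(oz((437,305),zt+dz)+oz((405,372),zt-dz))/2)
f=[oz(p,.014) for p in [(262,257),(517,342),(637,33)]]
a=f[2]-f[1];b=f[0]-f[1];print('foot',f,np.linalg.norm(a),np.linalg.norm(b),'yaw',np.degrees(np.arctan2(a[1],a[0])),np.degrees(np.arctan2(b[1],b[0]))-90)
plan(.535,.1554,.2,165)
E
```

```text
[array([ 0.61000595, -0.14311803,  0.15405903]), array([ 0.58307625, -0.14344919,  0.14134097])] [array([ 0.60536477, -0.16516711,  0.15405903]), array([ 0.58489569, -0.16744654,  0.14134097])] 0.02978367971248138 0.02253225644538903 0.024066219862865806
mouth [ 0.59583566 -0.15479522  0.1477    ] yaw 3.152506848356652 origin [ 0.60376598 -0.15425458  0.13497924]
throat [ 0.59933522 -0.14869413  0.14263246] [ 0.60076643 -0.15765805  0.14263246]
foot [array([ 0.57991965, -0.1073139 ,  0.014     ]), array([ 0.58852321, -0.20381123,  0.014     ]), array([ 0.70271141, -0.19524409,  0.014     ])] 0.11450913256497378 0.09688011189312708 yaw 4.290661707051723 5.094935471611109
shares tx,ty,tz [ 1.31 -6.17  1.97] spin shares -35.34
```

```bash
python3 -m pendant '[{"tx":0.19,"ty":-0.88,"tz":0,"spin":-1,"claw":0},{"tx":0,"ty":0,"tz":0,"spin":0,"claw":0}]' >/dev/null; python3 - <<'E'
from h import *
st();plan(.5369,.1551,.2,165)
E
```

```text
1.9 [ 0.5896 -0.1052  0.2994] [-1.7995e+02 -5.0000e-02  2.7970e+01] j [ 30.  13. -27.  85.   6.  84. -59.] [ 0.   0.4 -0.2] 0.0868 0.0
shares tx,ty,tz [ 1.51 -5.09  1.99] spin shares -34.26
```

```bash
python3 -m pendant '[{"tx":0.25,"ty":-0.85,"tz":0,"spin":0,"claw":0},{"tx":0.25,"ty":-0.85,"tz":0,"spin":0,"claw":0},{"tx":0.25,"ty":-0.85,"tz":0,"spin":0,"claw":0},{"tx":0.25,"ty":-0.85,"tz":0,"spin":0,"claw":0},{"tx":0.25,"ty":-0.85,"tz":0,"spin":0,"claw":0},{"tx":0.25,"ty":-0.84,"tz":0,"spin":0,"claw":0},{"tx":0,"ty":0,"tz":0.1,"spin":-1,"claw":0},{"tx":0,"ty":0,"tz":0.1,"spin":-1,"claw":0},{"tx":0,"ty":0,"tz":0.1,"spin":-1,"claw":0},{"tx":0,"ty":0,"tz":0.1,"spin":-1,"claw":0}]' >/dev/null
for i in 1 2 ; do python3 -m pendant '[{"tx":0,"ty":0,"tz":0.1,"spin":-1,"claw":0},{"tx":0,"ty":0,"tz":0.1,"spin":-1,"claw":0},{"tx":0,"ty":0,"tz":0.1,"spin":-1,"claw":0},{"tx":0,"ty":0,"tz":0.1,"spin":-1,"claw":0},{"tx":0,"ty":0,"tz":0.1,"spin":-1,"claw":0},{"tx":0,"ty":0,"tz":0.1,"spin":-1,"claw":0},{"tx":0,"ty":0,"tz":0.1,"spin":-1,"claw":0},{"tx":0,"ty":0,"tz":0.1,"spin":-1,"claw":0},{"tx":0,"ty":0,"tz":0.1,"spin":-1,"claw":0},{"tx":0,"ty":0,"tz":0.1,"spin":-1,"claw":0}]' > /dev/null; done
python3 -m pendant '[{"tx":0,"ty":0,"tz":0.1,"spin":-1,"claw":0},{"tx":0,"ty":0,"tz":0.1,"spin":-1,"claw":0},{"tx":0,"ty":0,"tz":0.1,"spin":-1,"claw":0},{"tx":0,"ty":0,"tz":0.1,"spin":-1,"claw":0},{"tx":0,"ty":0,"tz":0.1,"spin":-1,"claw":0},{"tx":0,"ty":0,"tz":0.1,"spin":-1,"claw":0},{"tx":0,"ty":0,"tz":0.1,"spin":-1,"claw":0},{"tx":0,"ty":0,"tz":0,"spin":-1,"claw":0},{"tx":0,"ty":0,"tz":0,"spin":-1,"claw":0},{"tx":0,"ty":0,"tz":0,"spin":-1,"claw":0}]' > /dev/null
python3 - <<'E'
from h import *
st();plan(.5369,.1551,.053,164.8)
E
```

```text
6.9 [0.5388 0.1495 0.1436] [-1.7992e+02  4.0000e-02  1.6367e+02] j [ 26.  18. -52. 102.  15.  68.  44.] [ 0.  -0.  -0.8] 0.0868 0.0
shares tx,ty,tz [0.07 0.1  1.81] spin shares -0.28
```

```bash
python3 -m pendant '[{"tx":0.07,"ty":0.1,"tz":0.45,"spin":-0.28,"claw":0},{"tx":0,"ty":0,"tz":0.5,"spin":0,"claw":0},{"tx":0,"ty":0,"tz":0.5,"spin":0,"claw":0},{"tx":0,"ty":0,"tz":0.36,"spin":0,"claw":0.3},{"tx":0,"ty":0,"tz":0,"spin":0,"claw":0.6},{"tx":0,"ty":0,"tz":0,"spin":0,"claw":1},{"tx":0,"ty":0,"tz":0,"spin":0,"claw":1},{"tx":0,"ty":0,"tz":0,"spin":0,"claw":1},{"tx":0,"ty":0,"tz":0,"spin":0,"claw":1}]' 40
python3 - <<'E'
from h import *
st();plan(.5369,.1551,.053,164.8)
E
```

```text
time_s: 8.02
tool_pos: [0.5363, 0.158, 0.0536]
tool_rot: [-180.0, 0.0, 164.9]
force: [0.2, -0.5, -0.4]
grip_width: 0.035
grasp_force: 0.0
8.025 [0.5363 0.158  0.0536] [-1.8000e+02  4.0000e-02  1.6489e+02] j [ 22.  25. -49. 106.  22.  59.  39.] [ 0.2 -0.5 -0.4] 0.035 0.0
shares tx,ty,tz [-0.03 -0.05  0.01] spin shares 0.02
```

```bash
python3 -m pendant '[{"tx":0,"ty":-0.05,"tz":0,"spin":0,"claw":1},{"tx":0,"ty":0,"tz":0,"spin":0,"claw":1},{"tx":0,"ty":0,"tz":0,"spin":0,"claw":1},{"tx":0,"ty":0,"tz":0,"spin":0,"claw":1}]' 40; python3 -m pendant '[{"tx":0,"ty":0,"tz":-0.08,"spin":0,"claw":1},{"tx":0,"ty":0,"tz":-0.08,"spin":0,"claw":1},{"tx":0,"ty":0,"tz":-0.08,"spin":0,"claw":1},{"tx":0,"ty":0,"tz":-0.08,"spin":0,"claw":1},{"tx":0,"ty":0,"tz":0,"spin":0,"claw":1}]'
python3 - <<'E'
from h import *
st();plan(.5369,.1551,.053,164.8)
im=cams.read_camera('side');cv2.imwrite('pics/s2.png',cv2.resize(im[175:275,225:325,::-1],(600,600),interpolation=cv2.INTER_CUBIC))
E
```

```text
time_s: 8.52
tool_pos: [0.5355, 0.1555, 0.0533]
tool_rot: [-180.0, 0.0, 164.9]
force: [0.2, -0.6, -0.8]
grip_width: 0.0108
grasp_force: 39.9
time_s: 9.15
tool_pos: [0.5357, 0.1556, 0.0697]
tool_rot: [180.0, 0.0, 164.9]
force: [0.4, 0.3, -0.9]
grip_width: 0.0108
grasp_force: 39.9
9.15 [0.5357 0.1556 0.0697] [1.7999e+02 4.0000e-02 1.6489e+02] j [ 23.  23. -50. 106.  20.  60.  40.] [ 0.4  0.3 -0.9] 0.0108 39.92021578276763
shares tx,ty,tz [-0.03 -0.    0.33] spin shares 0.02
```

View pics/s2.png

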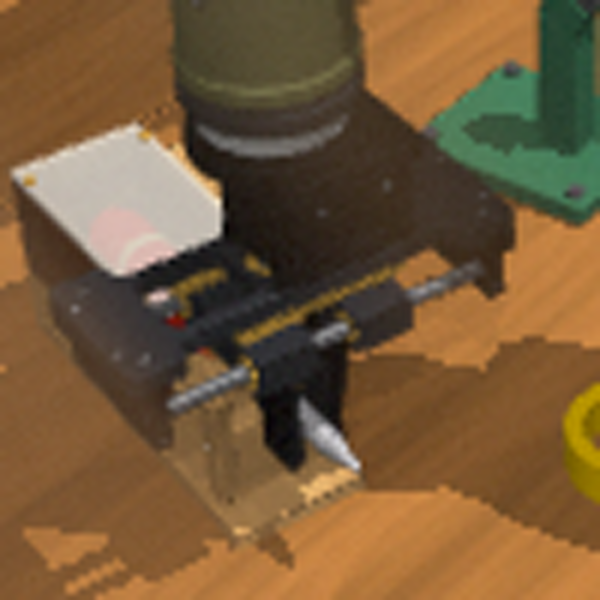

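```bash
python3 -m pendant '[{"tx":0.3,"ty":0,"tz":0,"spin":0,"claw":1},{"tx":0.45,"ty":0,"tz":0,"spin":0,"claw":1},{"tx":0.45,"ty":0,"tz":0,"spin":0,"claw":1},{"tx":0.45,"ty":0,"tz":0,"spin":0,"claw":1},{"tx":0.45,"ty":0,"tz":0,"spin":0,"claw":1},{"tx":0.4,"ty":0,"tz":0,"spin":0,"claw":1},{"tx":0,"ty":0,"tz":-0.3,"spin":0,"claw":1},{"tx":0,"ty":0,"tz":-0.5,"spin":0,"claw":1},{"tx":0,"ty":0,"tz":-0.6,"spin":0,"claw":1},{"tx":0,"ty":0,"tz":-0.6,"spin":0,"claw":1}]'
python3 - <<'E'
from h import *
st()
im=cams.read_camera('side');o=env.get_obs();print(proj('side',o['tool_pos']))
u,v=np.clip(proj('side',o['tool_pos']),[75,60],[560,320]).astype(int);print(u-75,v-60)
cv2.imwrite('pics/s3.png',im[:,:,::-1])
g=im.astype(int);m=((g[...,0]>110)&(g[...,1]<70)&(g[...,2]<70)).astype(np.uint8)
n,l,s,c=cv2.connectedComponentsWithStats(m);print([(s[i],c[i]) for i in range(1,n) if s[i,4]>15])
E
```

```text
time_s: 10.45
tool_pos: [0.4154, 0.1882, 0.1712]
tool_rot: [180.0, 0.1, 164.9]
force: [0.2, -0.8, -1.8]
grip_width: 0.011
grasp_force: 39.9
10.45 [0.4154 0.1882 0.1712] [1.7998e+02 8.0000e-02 1.6489e+02] j [ 32.  -1. -58. 113.  -1.  68.  49.] [ 0.2 -0.8 -1.8] 0.011 39.91205330516095
[298.25747381 238.84052959]
223 178
[(array([257, 201,  12,  10,  75], dtype=int32), array([261.93333333, 205.06666667])), (array([264, 207,  11,   5,  34], dtype=int32), array([269.14705882, 209.41176471])), (array([170, 265,   6,   9,  17], dtype=int32), array([172.05882353, 268.76470588])), (array([177, 270,  18,   7,  31], dtype=int32), array([185.19354839, 273.5483871 ])), (array([184, 282,  12,   6,  18], dtype=int32), array([189.72222222, 285.        ])), (array([141, 313,  36,  29, 398], dtype=int32), array([160.99246231, 331.41959799])), (array([154, 347,  30,  17, 150], dtype=int32), array([170.04666667, 357.46666667]))]
```

```bash
cat >> h.py <<'E'
def awl(n='side',yaw=None,p0=None,box=60):
    o=env.get_obs();p=o['tool_pos'] if p0 is None else np.array(p0);w=o['tool_rot'][2] if yaw is None else yaw
    im=cams.read_camera(n);hsv=cv2.cvtColor(im,cv2.COLOR_RGB2HSV)
    m=cv2.inRange(hsv,(0,170,60),(4,255,255))|cv2.inRange(hsv,(175,170,60),(180,255,255))
    a=np.radians(w);e=np.array([np.cos(a),np.sin(a),0]);nn=np.array([-e[1],e[0],0])
    u=proj(n,p);v,q=np.nonzero(m);k=np.hypot(q-u[0],v-u[1])<box;v,q=v[k],q[k]
    K,R,t=cam(n);C=-R.T@t
    D=np.c_[q,v,np.ones(len(q))]@np.linalg.inv(K).T@R
    s=((p-C)@nn)/(D@nn);X=C+D*s[:,None]
    A=np.c_[(X-p)@e,X[:,2]]
    mu=A.mean(0);d=np.linalg.svd(A-mu)[2][0] if len(A)<2000 else None
    print(n,len(A),'centre along,z',mu.round(4),'slope deg',np.degrees(np.arctan2(d[1],d[0])).round(1),'range',A.min(0).round(4),A.max(0).round(4))
    return im,A
E
python3 - <<'E'
from h import *
im,A=awl(box=70)
cv2.imwrite('pics/s4.png',cv2.resize(im[175:275,225:325,::-1],(600,600),interpolation=cv2.INTER_CUBIC))
E
```

```text
side 112 centre along,z [-0.159   0.1776] slope deg 20.7 range [-0.2033  0.1503] [-0.0993  0.2006]
```

View pics/s4.png

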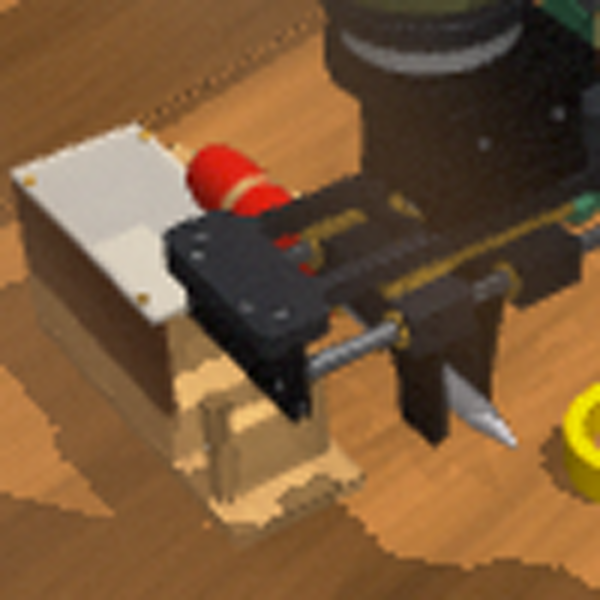

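The awl is held nearly level, clear of the holder and in mid-air, with the tip at crop (512,443). Next I lift it over to open bench and turn it half round. There, with the grip at a set height, the handle can sag until its butt rests on the bench, which sets the 32° slope.

```bash
python3 -m pendant '[{"tx":0,"ty":0,"tz":-0.6,"spin":0,"claw":1},{"tx":-0.5,"ty":-0.25,"tz":-0.6,"spin":0,"claw":1},{"tx":-0.7,"ty":-0.37,"tz":-0.6,"spin":0,"claw":1},{"tx":-0.7,"ty":-0.37,"tz":-0.5,"spin":0,"claw":1},{"tx":-0.7,"ty":-0.37,"tz":-0.3,"spin":0,"claw":1},{"tx":-0.7,"ty":-0.37,"tz":0,"spin":0,"claw":1},{"tx":-0.7,"ty":-0.37,"tz":0,"spin":0,"claw":1},{"tx":-0.7,"ty":-0.37,"tz":0,"spin":0,"claw":1},{"tx":-0.7,"ty":-0.37,"tz":0,"spin":0.5,"claw":1},{"tx":0,"ty":0,"tz":0,"spin":1,"claw":1}]' 50
for i in 1 2 3; do python3 -m pendant '[{"tx":0,"ty":0,"tz":0,"spin":1,"claw":1},{"tx":0,"ty":0,"tz":0,"spin":1,"claw":1},{"tx":0,"ty":0,"tz":0,"spin":1,"claw":1},{"tx":0,"ty":0,"tz":0,"spin":1,"claw":1},{"tx":0,"ty":0,"tz":0,"spin":1,"claw":1},{"tx":0,"ty":0,"tz":0,"spin":1,"claw":1},{"tx":0,"ty":0,"tz":0,"spin":1,"claw":1},{"tx":0,"ty":0,"tz":0,"spin":1,"claw":1},{"tx":0,"ty":0,"tz":0,"spin":1,"claw":1},{"tx":0,"ty":0,"tz":0,"spin":1,"claw":1}]' >/dev/null; done
python3 - <<'E'
from h import *
st();plan(.64,-.02,.18,4)
E
```

```text
time_s: 11.8
tool_pos: [0.64, -0.024, 0.2968]
tool_rot: [-180.0, -0.1, 158.4]
force: [-0.4, 0.4, -1.6]
grip_width: 0.0104
grasp_force: 49.9
15.55 [ 0.6385 -0.0197  0.2983] [-1.7996e+02  5.0000e-02  3.8740e+01] j [ 21.  18. -28.  79.   8.  85. -58.] [ 0.1 -0.2 -0.9] 0.0105 49.92553903022781
shares tx,ty,tz [0.02 0.02 2.37] spin shares 8.68
```

```bash
python3 -m pendant '[{"tx":0,"ty":0,"tz":0.3,"spin":1,"claw":1},{"tx":0,"ty":0,"tz":0.3,"spin":1,"claw":1},{"tx":0,"ty":0,"tz":0.3,"spin":1,"claw":1},{"tx":0,"ty":0,"tz":0.3,"spin":1,"claw":1},{"tx":0,"ty":0,"tz":0.3,"spin":1,"claw":1},{"tx":0,"ty":0,"tz":0.3,"spin":1,"claw":1},{"tx":0,"ty":0,"tz":0.2,"spin":1,"claw":1},{"tx":0,"ty":0,"tz":0.2,"spin":1,"claw":1},{"tx":0,"ty":0,"tz":0,"spin":0.68,"claw":1},{"tx":0,"ty":0,"tz":0,"spin":0,"claw":1}]'
python3 - <<'E'
from h import *
st();plan(.64,-.02,.103,4)
im,A=awl(box=75)
im,A=awl('top',box=80)
cv2.imwrite('pics/s5.png',im[:,:,::-1])
E
```

```text
time_s: 16.8
tool_pos: [0.6384, -0.0196, 0.1884]
tool_rot: [180.0, 0.1, 4.2]
force: [-0.5, 0.6, -1.3]
grip_width: 0.0104
grasp_force: 49.9
16.8 [ 0.6384 -0.0196  0.1884] [1.80e+02 6.00e-02 4.18e+00] j [ 18.  20. -23.  88.   8.  73. -92.] [-0.5  0.6 -1.3] 0.0104 49.9251117836684
shares tx,ty,tz [0.03 0.01 1.71] spin shares 0.05
side 334 centre along,z [-0.1277  0.1916] slope deg 178.0 range [-0.1872  0.1736] [-0.067   0.2093]h.py:36: RuntimeWarning: Mean of empty slice.
  mu=A.mean(0);d=np.linalg.svd(A-mu)[2][0] if len(A)<2000 else None
  ret = um.true_divide(
Traceback (most recent call last):
  File "h.py", line 37, in awl
    print(n,len(A),'centre along,z',mu.round(4),'slope deg',np.degrees(np.arctan2(d[1],d[0])).round(1),'range',A.min(0).round(4),A.max(0).round(4))
                                                                                                               ~~~~~^^^
ValueError: zero-size array to reduction operation minimum which has no identity
```

```bash
python3 -m pendant '[{"tx":0,"ty":0,"tz":0.45,"spin":0,"claw":1},{"tx":0,"ty":0,"tz":0.45,"spin":0,"claw":1},{"tx":0,"ty":0,"tz":0.45,"spin":0,"claw":1},{"tx":0,"ty":0,"tz":0.35,"spin":0,"claw":1},{"tx":0,"ty":0,"tz":0,"spin":0,"claw":1}]' 10
python3 - <<'E'
from h import *
st();im,A=awl(box=90)
E
python3 -m pendant '[{"tx":0,"ty":0,"tz":0,"spin":0,"claw":1},{"tx":0,"ty":0,"tz":0,"spin":0,"claw":1},{"tx":0,"ty":0,"tz":0,"spin":0,"claw":1}]' 4
python3 - <<'E'
from h import *
st();im,A=awl(box=90)
E
```

```text
time_s: 17.52
tool_pos: [0.6374, -0.0195, 0.1027]
tool_rot: [-180.0, 0.2, 4.2]
force: [0.3, 0.5, -0.9]
grip_width: 0.0116
grasp_force: 10.0
17.525 [ 0.6374 -0.0195  0.1027] [-1.7998e+02  1.7000e-01  4.1800e+00] j [ 17.  24. -22.  93.  10.  65. -94.] [ 0.3  0.5 -0.9] 0.0116 9.99984800336338
side 284 centre along,z [-0.1285  0.094 ] slope deg -174.0 range [-0.1835  0.07  ] [-0.0674  0.1154]
time_s: 17.95
tool_pos: [0.639, -0.0193, 0.1051]
tool_rot: [180.0, -0.1, 4.2]
force: [0.7, -0.3, -0.1]
grip_width: 0.012
grasp_force: 4.0
17.95 [ 0.639  -0.0193  0.1051] [ 1.7998e+02 -8.0000e-02  4.1700e+00] j [ 17.  24. -22.  93.  10.  65. -94.] [ 0.7 -0.3 -0.1] 0.012 4.000089978799224
side 228 centre along,z [-0.1113  0.0423] slope deg -143.9 range [-0.1592 -0.0022] [-0.0608  0.081 ]
```

```bash
python3 -m pendant '[{"tx":0,"ty":0,"tz":0,"spin":0,"claw":1},{"tx":0,"ty":0,"tz":0,"spin":0,"claw":1},{"tx":0,"ty":0,"tz":0,"spin":0,"claw":1},{"tx":0,"ty":0,"tz":0,"spin":0,"claw":1}]' 50
python3 -m pendant '[{"tx":0,"ty":0,"tz":-0.3,"spin":0,"claw":1},{"tx":0,"ty":0,"tz":-0.6,"spin":0,"claw":1},{"tx":0,"ty":0,"tz":-0.6,"spin":0,"claw":1},{"tx":0,"ty":0,"tz":-0.5,"spin":0,"claw":1},{"tx":0,"ty":0,"tz":0,"spin":0,"claw":1}]'
python3 - <<'E'
from h import *
st();im,A=awl(box=90)
cv2.imwrite('pics/s6.png',cv2.resize(im[130:270,220:400,::-1],(720,560),interpolation=cv2.INTER_CUBIC))
E
```

```text
time_s: 18.5
tool_pos: [0.6385, -0.0194, 0.1043]
tool_rot: [180.0, -0.0, 4.2]
force: [1.2, 0.3, 0.5]
grip_width: 0.0103
grasp_force: 50.0
time_s: 19.12
tool_pos: [0.6399, -0.0191, 0.2075]
tool_rot: [180.0, -0.3, 4.2]
force: [0.5, 0.2, -1.2]
grip_width: 0.0104
grasp_force: 50.0
19.125 [ 0.6399 -0.0191  0.2075] [179.96  -0.3    4.17] j [ 18.  19. -23.  87.   8.  75. -92.] [ 0.5  0.2 -1.2] 0.0104 50.000019539147615
side 326 centre along,z [-0.105  0.142] slope deg -146.2 range [-0.1583  0.0986] [-0.0539  0.182 ]
```

View pics/s6.png

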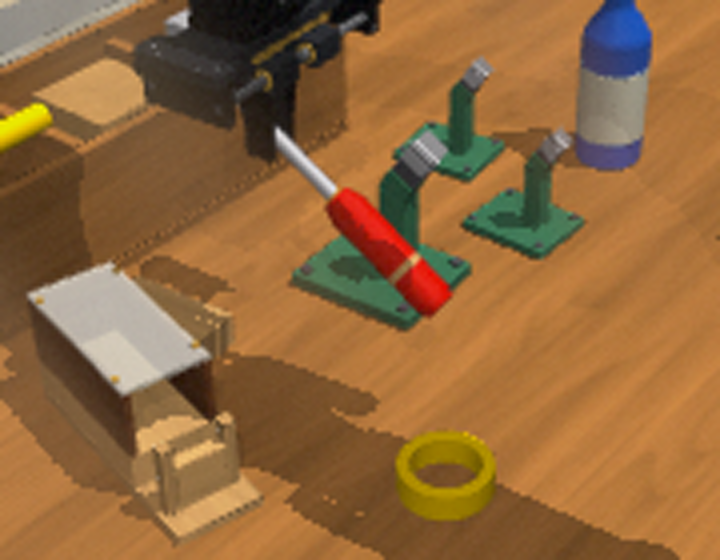

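```bash
python3 - <<'E'
from h import *
plan(.6171,-.1526,.195,4)
E
```

```text
shares tx,ty,tz [-0.63  2.63  0.21] spin shares 0.04
```

```bash
python3 -m pendant '[{"tx":-0.15,"ty":0.6,"tz":0,"spin":0,"claw":1},{"tx":-0.16,"ty":0.65,"tz":0,"spin":0,"claw":1},{"tx":-0.16,"ty":0.7,"tz":0,"spin":0,"claw":1},{"tx":-0.16,"ty":0.68,"tz":0.2,"spin":0,"claw":1},{"tx":0,"ty":0,"tz":0,"spin":0,"claw":1},{"tx":0,"ty":0,"tz":0,"spin":0,"claw":1}]'
python3 - <<'E'
from h import *
st();plan(.6171,-.1526,.1881,4); im,A=awl(box=90)
t=cams.read_camera('top'); a=cv2.resize(t[130:200,320:400],(560,490),interpolation=cv2.INTER_CUBIC)
b=cv2.resize(im[140:210,290:350],(420,490),interpolation=cv2.INTER_CUBIC)
cv2.imwrite('pics/s7.png',cv2.resize(np.hstack([a,b])[:,:,::-1],(800,400)))
E
```

```text
time_s: 19.92
tool_pos: [0.6161, -0.1518, 0.1931]
tool_rot: [-179.9, 0.1, 4.2]
force: [0.2, -1.0, -1.7]
grip_width: 0.0111
grasp_force: 50.0
19.925 [ 0.6161 -0.1518  0.1931] [-1.7991e+02  1.0000e-01  4.1800e+00] j [ 27.  19. -20.  88.   7.  74. -79.] [ 0.2 -1.  -1.7] 0.0111 50.00245325267315
shares tx,ty,tz [0.02 0.02 0.1 ] spin shares 0.05
side 293 centre along,z [-0.1061  0.1281] slope deg -147.5 range [-0.1581  0.0877] [-0.0561  0.166 ]
```

View pics/s7.png

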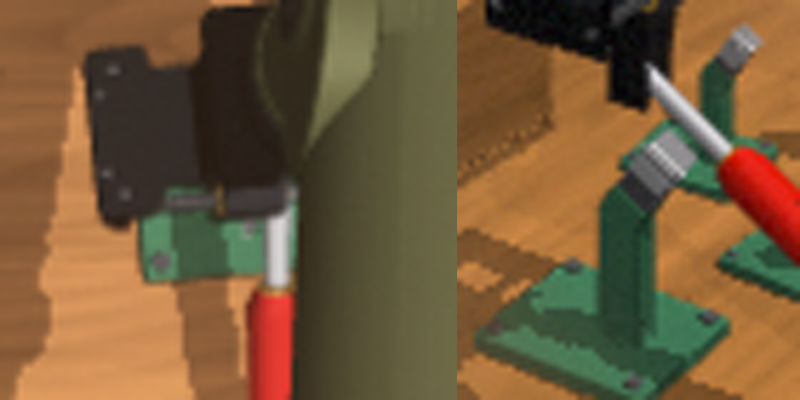

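I've used all ten views, so from here I rely on numbers. That last view shows the awl at clip slope just above the lips. I'll push along the clip's -z and watch the force.

```bash
python3 -m pendant '[{"tx":0.02,"ty":0.02,"tz":0.1,"spin":0,"claw":1},{"tx":0.1,"ty":0,"tz":0.16,"spin":0,"claw":1},{"tx":0.1,"ty":0,"tz":0.16,"spin":0,"claw":1},{"tx":0,"ty":0,"tz":0,"spin":0,"claw":1}]' 60; python3 -m pendant '[{"tx":0.06,"ty":0,"tz":0.1,"spin":0,"claw":1},{"tx":0.06,"ty":0,"tz":0.1,"spin":0,"claw":1}]';python3 -m pendant '[{"tx":0.05,"ty":0,"tz":0.08,"spin":0,"claw":1},{"tx":0.05,"ty":0,"tz":0.08,"spin":0,"claw":1}]'
python3 - <<'E'
from h import *
st();plan(.6383,-.1511,.1542); im,A=awl(box=90)
E
```

```text
time_s: 20.52
tool_pos: [0.6274, -0.1525, 0.1718]
tool_rot: [-179.9, 0.1, 4.2]
force: [-0.2, -0.1, -1.8]
grip_width: 0.0105
grasp_force: 60.0
time_s: 20.78
tool_pos: [0.6334, -0.1517, 0.1637]
tool_rot: [-179.9, 0.1, 4.2]
force: [-3.8, 3.9, 4.0]
grip_width: 0.0103
grasp_force: 60.0
time_s: 21.02
tool_pos: [0.6391, -0.1514, 0.1554]
tool_rot: [-180.0, -0.0, 4.2]
force: [-4.4, 3.1, 9.9]
grip_width: 0.0103
grasp_force: 60.0
21.025 [ 0.6391 -0.1514  0.1554] [-1.7996e+02 -5.0000e-02  4.2000e+00] j [ 26.  23. -19.  88.   8.  70. -80.] [-4.4  3.1  9.9] 0.0103 59.97495353221893
shares tx,ty,tz [-0.02 -0.01  0.02] spin shares None
side 273 centre along,z [-0.1076  0.0934] slope deg -149.0 range [-0.1613  0.0522] [-0.0567  0.1317]
```

```bash
python3 -m pendant '[{"tx":0.02,"ty":-0.03,"tz":0.04,"spin":0,"claw":1},{"tx":0.02,"ty":-0.02,"tz":0.04,"spin":0,"claw":1}]'; python3 -m pendant '[{"tx":0.02,"ty":0,"tz":0.04,"spin":0,"claw":1},{"tx":0,"ty":0,"tz":0,"spin":0,"claw":1}]'
python3 - <<'E'
from h import *
st(); im,A=awl(box=90)
E
```

```text
time_s: 21.32
tool_pos: [0.6403, -0.1512, 0.154]
tool_rot: [179.8, 0.0, 4.1]
force: [-8.0, -1.1, 15.4]
grip_width: 0.0103
grasp_force: 59.9
time_s: 21.58
tool_pos: [0.6419, -0.151, 0.1525]
tool_rot: [179.8, -0.1, 4.1]
force: [-5.8, 1.3, 14.1]
grip_width: 0.01
grasp_force: 59.9
21.575 [ 0.6419 -0.151   0.1525] [ 1.7983e+02 -9.0000e-02  4.1100e+00] j [ 26.  24. -19.  87.   8.  70. -81.] [-5.8  1.3 14.1] 0.01 59.923517256975174
side 274 centre along,z [-0.113   0.1012] slope deg -154.5 range [-0.1673  0.064 ] [-0.0596  0.1356]
```

```bash
python3 -m pendant '[{"tx":-0.05,"ty":0,"tz":-0.08,"spin":0,"claw":1},{"tx":0,"ty":0,"tz":0,"spin":0,"claw":1},{"tx":0,"ty":0,"tz":0,"spin":0,"claw":1}]'
python3 - <<'E'
from h import *
awl(box=90)
E
python3 -m pendant '[{"tx":0,"ty":0,"tz":0,"spin":0,"claw":1},{"tx":0,"ty":0,"tz":0,"spin":0,"claw":1}]' 5
python3 - <<'E'
from h import *
st(); im,A=awl(box=90)
E
```

```text
time_s: 22.0
tool_pos: [0.6402, -0.1508, 0.1543]
tool_rot: [179.9, -0.2, 4.1]
force: [1.9, -1.5, 6.0]
grip_width: 0.0103
grasp_force: 60.0
side 273 centre along,z [-0.11    0.0958] slope deg -150.6 range [-0.1628  0.0566] [-0.0582  0.1334]
time_s: 22.3
tool_pos: [0.6396, -0.15, 0.1537]
tool_rot: [180.0, -0.1, 4.2]
force: [1.5, -0.8, 4.5]
grip_width: 0.0115
grasp_force: 5.0
22.3 [ 0.6396 -0.15    0.1537] [ 1.7995e+02 -9.0000e-02  4.1600e+00] j [ 26.  23. -19.  88.   8.  70. -81.] [ 1.5 -0.8  4.5] 0.0115 5.001747629139572
side 276 centre along,z [-0.11   0.097] slope deg -151.2 range [-0.1626  0.0586] [-0.0582  0.1339]
```

```bash
python3 -m pendant '[{"tx":-0.03,"ty":0,"tz":-0.05,"spin":0,"claw":1},{"tx":0,"ty":0,"tz":0,"spin":0,"claw":1}]' 30; python3 -m pendant '[{"tx":-0.02,"ty":0,"tz":-0.04,"spin":0,"claw":1},{"tx":0,"ty":0,"tz":0,"spin":0,"claw":1}]'
python3 - <<'E'
from h import *
st(); im,A=awl(box=90)
E
```

```text
time_s: 22.6
tool_pos: [0.6366, -0.1496, 0.1543]
tool_rot: [-180.0, 0.1, 4.2]
force: [2.2, -1.5, -3.0]
grip_width: 0.011
grasp_force: 30.0
time_s: 22.85
tool_pos: [0.6354, -0.1498, 0.1568]
tool_rot: [-180.0, 0.1, 4.2]
force: [0.6, -1.5, -4.8]
grip_width: 0.0107
grasp_force: 30.0
22.85 [ 0.6354 -0.1498  0.1568] [-1.7997e+02  1.4000e-01  4.1600e+00] j [ 26.  23. -19.  88.   8.  71. -80.] [ 0.6 -1.5 -4.8] 0.0107 30.01721078529954
side 281 centre along,z [-0.1074  0.0941] slope deg -148.2 range [-0.1589  0.0538] [-0.058   0.1319]
```

```bash
python3 -m pendant '[{"tx":0.02,"ty":0,"tz":0.05,"spin":0,"claw":1},{"tx":0,"ty":0,"tz":0,"spin":0,"claw":1},{"tx":0,"ty":0,"tz":0,"spin":0,"claw":1}]' 5; python3 -m pendant '[{"tx":0,"ty":0,"tz":0,"spin":0,"claw":0.8},{"tx":0,"ty":0,"tz":0,"spin":0,"claw":0.8}]' 
python3 - <<'E'
from h import *
st(); im,A=awl(box=90)
E
```

```text
time_s: 23.28
tool_pos: [0.6371, -0.1497, 0.1554]
tool_rot: [180.0, 0.0, 4.2]
force: [-1.3, -0.2, -0.4]
grip_width: 0.0114
grasp_force: 5.0
time_s: 23.52
tool_pos: [0.6379, -0.1494, 0.1558]
tool_rot: [-180.0, -0.1, 4.2]
force: [0.0, 1.1, -1.1]
grip_width: 0.0167
grasp_force: 0.0
23.525 [ 0.6379 -0.1494  0.1558] [-1.80e+02 -6.00e-02  4.18e+00] j [ 26.  23. -19.  88.   8.  70. -81.] [ 0.   1.1 -1.1] 0.0167 0.0
side 281 centre along,z [-0.1076  0.0921] slope deg -148.1 range [-0.1615  0.0525] [-0.057   0.1308]
```

The clip now holds the awl by itself: the fingers are open to 16.7 mm, the slope is 32° and the handle hasn't moved. I'll move to the handle.

```bash
python3 -m pendant '[{"tx":0,"ty":0,"tz":0,"spin":0,"claw":0.4},{"tx":0,"ty":0,"tz":0,"spin":0,"claw":0.4},{"tx":0,"ty":0,"tz":-0.3,"spin":0,"claw":0.3},{"tx":0,"ty":0,"tz":-0.7,"spin":0,"claw":0.3},{"tx":-0.6,"ty":0,"tz":0,"spin":0,"claw":0.3},{"tx":-0.6,"ty":0,"tz":0,"spin":0,"claw":0.3},{"tx":-0.6,"ty":0,"tz":0,"spin":0,"claw":0.3},{"tx":-0.57,"ty":0,"tz":0,"spin":0,"claw":0.3},{"tx":0,"ty":0,"tz":0.4,"spin":0,"claw":0.3},{"tx":0,"ty":0,"tz":0,"spin":0,"claw":0.3}]'
python3 - <<'E'
from h import *
st(); plan(.520,-.158,.0825); awl(p0=[.6379,-.1494,.1558],box=90); awl('side',p0=[.6379,-.1494,.1558],box=90)
E
```

```text
time_s: 24.82
tool_pos: [0.5185, -0.1583, 0.1853]
tool_rot: [-180.0, 0.1, 4.2]
force: [-0.0, 0.6, 0.1]
grip_width: 0.0611
grasp_force: 0.0
24.825 [ 0.5185 -0.1583  0.1853] [-1.7999e+02  6.0000e-02  4.1600e+00] j [ 32.   8. -19. 102.   3.  70. -74.] [-0.   0.6  0.1] 0.0611 0.0
shares tx,ty,tz [ 0.03 -0.    2.06] spin shares None
side 280 centre along,z [-0.1079  0.0921] slope deg -148.5 range [-0.1616  0.0526] [-0.057   0.1308]
side 282 centre along,z [-0.108   0.0919] slope deg -148.2 range [-0.1615  0.0511] [-0.057   0.1308]
```

Still held by the clip with the robot clear. Now I descend, grip the handle and take it at medium force.

```bash
python3 -m pendant '[{"tx":0.02,"ty":0,"tz":0.5,"spin":0,"claw":0.3},{"tx":0,"ty":0,"tz":0.6,"spin":0,"claw":0.3},{"tx":0,"ty":0,"tz":0.55,"spin":0,"claw":0.3},{"tx":0,"ty":0,"tz":0.4,"spin":0,"claw":0.4},{"tx":0,"ty":0,"tz":0,"spin":0,"claw":0.6},{"tx":0,"ty":0,"tz":0,"spin":0,"claw":1},{"tx":0,"ty":0,"tz":0,"spin":0,"claw":1},{"tx":0,"ty":0,"tz":0,"spin":0,"claw":1}]' 25
python3 - <<'E'
from h import *
st(); awl(p0=[.6379,-.1494,.1558],box=90)
E
```

```text
time_s: 25.92
tool_pos: [0.5214, -0.1586, 0.084]
tool_rot: [179.9, -0.1, 4.2]
force: [1.5, -0.3, 1.2]
grip_width: 0.0291
grasp_force: 25.0
25.925 [ 0.5214 -0.1586  0.084 ] [ 1.7994e+02 -1.5000e-01  4.1600e+00] j [ 31.  14. -19. 108.   5.  59. -76.] [ 1.5 -0.3  1.2] 0.0291 24.99958255815727
side 102 centre along,z [-0.1385  0.0751] slope deg -114.8 range [-0.1616  0.0526] [-0.1203  0.1058]
```

```bash
python3 -m pendant '[{"tx":-0.05,"ty":0,"tz":-0.08,"spin":0,"claw":1},{"tx":-0.05,"ty":0,"tz":-0.08,"spin":0,"claw":1},{"tx":-0.05,"ty":0,"tz":-0.08,"spin":0,"claw":1}]' 40; python3 -m pendant '[{"tx":-0.05,"ty":0,"tz":-0.08,"spin":0,"claw":1},{"tx":-0.05,"ty":0,"tz":-0.08,"spin":0,"claw":1},{"tx":-0.05,"ty":0,"tz":-0.08,"spin":0,"claw":1}]';python3 -m pendant '[{"tx":-0.05,"ty":0,"tz":-0.08,"spin":0,"claw":1},{"tx":-0.05,"ty":0,"tz":-0.08,"spin":0,"claw":1},{"tx":-0.05,"ty":0,"tz":-0.08,"spin":0,"claw":1}]'
python3 - <<'E'
from h import *
st(); im,A=awl(box=60); cv2.imwrite('pics/s8.png',im[:,:,::-1])
E
```

```text
time_s: 26.35
tool_pos: [0.5124, -0.1588, 0.0948]
tool_rot: [-180.0, 0.0, 4.2]
force: [2.3, -0.2, -3.4]
grip_width: 0.029
grasp_force: 40.0
time_s: 26.72
tool_pos: [0.5048, -0.1594, 0.107]
tool_rot: [180.0, 0.0, 4.2]
force: [1.9, -1.1, -2.8]
grip_width: 0.0292
grasp_force: 40.0
time_s: 27.1
tool_pos: [0.4975, -0.1599, 0.1191]
tool_rot: [180.0, 0.0, 4.2]
force: [0.9, 0.1, -1.3]
grip_width: 0.0289
grasp_force: 40.0
27.1 [ 0.4975 -0.1599  0.1191] [1.80e+02 2.00e-02 4.17e+00] j [ 33.   9. -19. 109.   4.  62. -74.] [ 0.9  0.1 -1.3] 0.0289 39.99363897823059
side 100 centre along,z [-0.0237  0.1121] slope deg 166.2 range [-0.0457  0.0942] [-0.003   0.1337]
```

```bash
python3 -m pendant '[{"tx":-0.2,"ty":0,"tz":-0.35,"spin":0,"claw":1},{"tx":-0.2,"ty":0,"tz":-0.5,"spin":0,"claw":1},{"tx":-0.2,"ty":-0.2,"tz":-0.5,"spin":0,"claw":1},{"tx":0,"ty":-0.6,"tz":0,"spin":0,"claw":1},{"tx":0,"ty":-0.7,"tz":0,"spin":0,"claw":1},{"tx":0,"ty":-0.7,"tz":0,"spin":0,"claw":1},{"tx":0,"ty":0,"tz":0,"spin":0,"claw":1},{"tx":0,"ty":0,"tz":0,"spin":0,"claw":1}]' 60
python3 - <<'E'
from h import *
st(); plan(.46,-.05,.028,4);im,A=awl(box=60); cv2.imwrite('pics/s9.png',im[:,:,::-1])
o=env.get_obs();p=o['tool_pos']+[0,0,.002];a=np.radians(o['tool_rot'][2])
g=im.astype(int)
for th in range(-20,40,4):
    d=np.array([np.cos(a)*np.cos(np.radians(th)),np.sin(a)*np.cos(np.radians(th)),np.sin(np.radians(th))])
    row=[]
    for s in (.10,.12,.14,.155,.165):
        u,v=proj('side',p+d*s).round().astype(int);row.append(tuple(int(x) for x in g[v,u]))
    print(th,row)
E
```

```text
time_s: 28.15
tool_pos: [0.4598, -0.053, 0.1864]
tool_rot: [180.0, 0.0, 4.2]
force: [0.6, 0.0, -1.4]
grip_width: 0.0287
grasp_force: 60.0
28.15 [ 0.4598 -0.053   0.1864] [179.96   0.     4.16] j [ 29.  -2. -25. 112.  -1.  70. -82.] [ 0.6  0.  -1.4] 0.0287 59.994159537454834
shares tx,ty,tz [ 0.01 -0.06  3.17] spin shares 0.04
side 136 centre along,z [-0.0237  0.1796] slope deg -127.0 range [-0.046   0.1591] [-0.0038  0.2052]
-20 [(29, 56, 38), (180, 120, 60), (167, 111, 57), (174, 116, 59), (183, 122, 61)]
-16 [(33, 58, 41), (179, 116, 58), (189, 127, 65), (194, 132, 67), (174, 115, 57)]
-12 [(34, 58, 41), (190, 124, 62), (196, 130, 67), (182, 122, 59), (174, 115, 59)]
-8 [(139, 99, 52), (192, 126, 65), (185, 121, 62), (176, 118, 61), (184, 121, 59)]
-4 [(173, 114, 57), (190, 126, 65), (177, 114, 57), (186, 122, 60), (182, 120, 61)]
0 [(184, 122, 60), (182, 119, 60), (185, 122, 60), (152, 101, 52), (121, 77, 40)]
4 [(145, 98, 54), (182, 120, 60), (184, 123, 59), (117, 79, 37), (114, 76, 38)]
8 [(12, 11, 12), (184, 120, 59), (116, 78, 40), (113, 75, 37), (106, 71, 38)]
12 [(23, 25, 27), (185, 121, 60), (117, 77, 38), (106, 71, 36), (113, 73, 38)]
16 [(29, 28, 30), (94, 91, 91), (93, 73, 58), (93, 74, 58), (113, 76, 45)]
20 [(28, 27, 29), (128, 128, 130), (132, 131, 132), (142, 140, 141), (123, 121, 121)]
24 [(142, 100, 60), (174, 116, 59), (137, 91, 49), (114, 77, 38), (110, 72, 37)]
28 [(168, 110, 55), (175, 116, 57), (172, 115, 55), (114, 75, 38), (112, 74, 39)]
32 [(162, 107, 53), (165, 109, 54), (180, 119, 61), (119, 78, 39), (108, 71, 37)]
36 [(159, 103, 53), (167, 109, 54), (178, 117, 58), (153, 101, 50), (109, 73, 37)]
```

```bash
cat >> h.py <<'E'
def slope(n='side',S=np.arange(.12,.175,.005)):
    o=env.get_obs();p=o['tool_pos']+[0,0,.002];a=np.radians(o['tool_rot'][2])
    im=cams.read_camera(n);g=im.astype(int);sc=[]
    for th in np.arange(-35,36,1.):
        t=np.radians(th);d=np.array([np.cos(a)*np.cos(t),np.sin(a)*np.cos(t),np.sin(t)])
        px=[proj(n,p+d*s).round().astype(int) for s in S]
        c=np.array([g[v,u] for u,v in px]);sc.append((((c.max(1)-c.min(1))<20)&(c.max(1)>75)).sum())
    sc=np.array(sc);print('slope scores',[(int(t),int(k)) for t,k in zip(np.arange(-35,36),sc) if k>3]);return im
E
python3 -m pendant '[{"tx":0,"ty":-0.03,"tz":0.6,"spin":0,"claw":1},{"tx":0,"ty":-0.03,"tz":0.8,"spin":0,"claw":1},{"tx":0,"ty":0,"tz":0.8,"spin":0,"claw":1},{"tx":0,"ty":0,"tz":0.6,"spin":0,"claw":1},{"tx":0,"ty":0,"tz":0.36,"spin":0,"claw":1},{"tx":0,"ty":0,"tz":0,"spin":0,"claw":1}]' 60
python3 -m pendant '[{"tx":0,"ty":0,"tz":0,"spin":0,"claw":1},{"tx":0,"ty":0,"tz":0,"spin":0,"claw":1},{"tx":0,"ty":0,"tz":0,"spin":0,"claw":1}]' 8
python3 - <<'E'
from h import *
st();slope()
E
```

```text
time_s: 28.95
tool_pos: [0.4587, -0.0504, 0.0272]
tool_rot: [-180.0, 0.2, 4.1]
force: [0.1, -0.0, -1.6]
grip_width: 0.0287
grasp_force: 60.1
time_s: 29.32
tool_pos: [0.4604, -0.0498, 0.0291]
tool_rot: [180.0, -0.1, 4.1]
force: [-0.2, -1.2, -0.4]
grip_width: 0.0294
grasp_force: 8.0
29.325 [ 0.4604 -0.0498  0.0291] [ 1.7996e+02 -1.0000e-01  4.1400e+00] j [ 27.  10. -25. 121.   6.  50. -88.] [-0.2 -1.2 -0.4] 0.0294 8.001235253177583
slope scores [(-11, 7), (-10, 11), (-9, 11), (-8, 10), (-7, 8)]
```

```bash
python3 -m pendant '[{"tx":0,"ty":0,"tz":0,"spin":0,"claw":1},{"tx":0,"ty":0,"tz":0,"spin":0,"claw":1},{"tx":0,"ty":0,"tz":-0.4,"spin":0,"claw":1},{"tx":0,"ty":0,"tz":-0.7,"spin":0,"claw":1},{"tx":0,"ty":0,"tz":-0.7,"spin":0,"claw":1},{"tx":-0.1,"ty":-0.6,"tz":-0.6,"spin":0,"claw":1},{"tx":-0.15,"ty":-0.8,"tz":0,"spin":0,"claw":1},{"tx":-0.15,"ty":-0.85,"tz":0,"spin":0,"claw":1},{"tx":-0.15,"ty":-0.85,"tz":0,"spin":0,"claw":1},{"tx":-0.15,"ty":-0.85,"tz":0,"spin":0,"claw":1}]' 60
python3 -m pendant '[{"tx":0,"ty":-0.8,"tz":0,"spin":0,"claw":1},{"tx":0,"ty":0,"tz":0,"spin":1,"claw":1},{"tx":0,"ty":0,"tz":0,"spin":1,"claw":1},{"tx":0,"ty":0,"tz":0,"spin":1,"claw":1},{"tx":0,"ty":0,"tz":0,"spin":1,"claw":1},{"tx":0,"ty":0,"tz":0,"spin":0.7,"claw":1},{"tx":0,"ty":0,"tz":0,"spin":0,"claw":1},{"tx":0,"ty":0,"tz":0,"spin":0,"claw":1}]'
python3 - <<'E'
from h import *
st();slope(); plan(.407,.186,.082,-14.6)
E
```

```text
time_s: 30.62
tool_pos: [0.4093, 0.1463, 0.148]
tool_rot: [180.0, 0.0, 4.2]
force: [0.6, -0.3, -0.8]
grip_width: 0.0285
grasp_force: 60.0
time_s: 31.62
tool_pos: [0.4072, 0.1849, 0.1481]
tool_rot: [180.0, 0.0, -14.6]
force: [0.1, -0.3, -0.8]
grip_width: 0.0287
grasp_force: 60.0
31.625 [0.4072 0.1849 0.1481] [ 1.7998e+02  3.0000e-02 -1.4580e+01] j [  15.   -1.  -42.  116.   -1.   65. -131.] [ 0.1 -0.3 -0.8] 0.0287 59.99940410256386
slope scores [(-24, 4), (-5, 4), (-4, 4)]
shares tx,ty,tz [-0.01 -0.02  1.32] spin shares 0.0
```

```bash
python3 - <<'E'
from h import *
for n in('side','top'):
    o=env.get_obs();im=cams.read_camera(n);cv2.imwrite(f'pics/{n}10.png',im[:,:,::-1])
    p=o['tool_pos']+[0,0,.002];a=np.radians(o['tool_rot'][2]);e=np.array([np.cos(a),np.sin(a),0])
    P=lambda s,th:proj(n,p+e*s*np.cos(np.radians(th))+np.array([0,0,s*np.sin(np.radians(th))]))
    print(n,'tip at -9',P(.181,-9),'shoulder',P(.066,-9),'tip at 0',P(.181,0),'grip',P(0,0))
    g=im.astype(int);m=(((g.max(2)-g.min(2))<22)&(g.max(2)>80)).astype(np.uint8)
    k,l,s,c=cv2.connectedComponentsWithStats(m);c0=P(.12,-9)
    print([(s[i].tolist(),c[i].round(1).tolist()) for i in range(1,k) if s[i,4]>8 and np.hypot(*(c[i]-c0))<50])
E
```

```text
side tip at -9 [265.05843818 219.91090876] shoulder [288.08111129 236.615595  ] tip at 0 [263.7339874  211.12466924] grip [303.16167679 247.55768299]
[([288, 192, 28, 7, 81], [300.7, 195.5]), ([231, 198, 41, 26, 445], [249.4, 209.7]), ([305, 231, 9, 6, 24], [309.1, 233.3]), ([283, 241, 10, 7, 29], [287.3, 243.6])]
top tip at -9 [263.62480276 175.23140664] shoulder [253.07993717 213.29318207] tip at 0 [262.69880672 173.07463797] grip [246.79575951 235.97597084]
[([253, 176, 12, 36, 123], [258.4, 194.8])]
```

```bash
python3 - <<'E'
from h import *
n='wrist'
o=env.get_obs();p=o['tool_pos']+[0,0,.002];a=np.radians(o['tool_rot'][2]);e=np.array([np.cos(a),np.sin(a),0])
for th in (-14,-9,-4,0): print(th,[proj(n,p+e*s*np.cos(np.radians(th))+np.array([0,0,s*np.sin(np.radians(th))])).round(0) for s in (.066,.181)])
im=cams.read_camera(n);cv2.imwrite('pics/w10.png',im[:,:,::-1])
h=cv2.cvtColor(im,cv2.COLOR_RGB2HSV)
m=cv2.inRange(h,(0,0,70),(180,45,255));k,l,s,c=cv2.connectedComponentsWithStats(m)
print([(s[i].tolist(),c[i].round(0).tolist()) for i in range(1,k) if s[i,4]>60])
m=cv2.inRange(h,(0,170,60),(4,255,255))|cv2.inRange(h,(175,170,60),(180,255,255));k,l,s,c=cv2.connectedComponentsWithStats(m)
print([(s[i].tolist(),c[i].round(0).tolist()) for i in range(1,k) if s[i,4]>60])
E
```

```text
-14 [array([312., 129.]), array([313., -99.])]
-9 [array([312., 127.]), array([ 312., -132.])]
-4 [array([312., 125.]), array([ 312., -169.])]
0 [array([312., 125.]), array([ 312., -203.])]
[([303, 0, 30, 121, 2942], [315.0, 59.0]), ([281, 6, 21, 29, 506], [292.0, 20.0]), ([340, 6, 7, 29, 169], [343.0, 20.0]), ([24, 253, 104, 27, 2602], [76.0, 267.0]), ([248, 253, 135, 27, 3551], [315.0, 266.0]), ([502, 253, 104, 27, 2588], [553.0, 267.0]), ([96, 306, 7, 13, 84], [99.0, 312.0]), ([629, 350, 11, 29, 125], [635.0, 359.0])]
[([286, 125, 58, 127, 6997], [315.0, 190.0]), ([287, 280, 56, 27, 1417], [315.0, 294.0])]
```

```bash
python3 -m pendant '[{"tx":0,"ty":0,"tz":0.5,"spin":0,"claw":1},{"tx":0,"ty":0,"tz":0.5,"spin":0,"claw":1},{"tx":0,"ty":-0.02,"tz":0.32,"spin":0,"claw":1},{"tx":0.3,"ty":0,"tz":0,"spin":0,"claw":1},{"tx":0.4,"ty":0,"tz":0,"spin":0,"claw":1},{"tx":0.4,"ty":0,"tz":0,"spin":0,"claw":1},{"tx":0.2,"ty":0,"tz":0,"spin":0,"claw":1}]' 60
python3 -m pendant '[{"tx":0.3,"ty":0,"tz":0.1,"spin":0,"claw":1},{"tx":0.3,"ty":0,"tz":0.02,"spin":0,"claw":1},{"tx":0,"ty":0,"tz":0,"spin":0,"claw":1}]'
python3 - <<'E'
from h import *
st();plan(.5502,.1487,.076,-14.6)
for n in ('side','top'):
  im=cams.read_camera(n);cv2.imwrite(f'pics/{n}11.png',im[:,:,::-1])
E
```

```text
time_s: 32.7
tool_pos: [0.4732, 0.1689, 0.0832]
tool_rot: [-179.9, -0.1, -14.7]
force: [-0.3, 1.0, -1.0]
grip_width: 0.0284
grasp_force: 60.0
time_s: 33.08
tool_pos: [0.5007, 0.1614, 0.0761]
tool_rot: [-180.0, 0.0, -14.7]
force: [-0.4, -0.1, -2.7]
grip_width: 0.0286
grasp_force: 60.0
33.075 [0.5007 0.1614 0.0761] [-1.7999e+02  2.0000e-02 -1.4710e+01] j [  14.   16.  -39.  110.   11.   58. -134.] [-0.4 -0.1 -2.7] 0.0286 59.99933950603008
shares tx,ty,tz [ 1.02 -0.01  0.  ] spin shares -0.03
```

No contact so far. I'll finish the insertion slowly.

```bash
python3 -m pendant '[{"tx":0.2,"ty":0,"tz":0,"spin":0,"claw":1},{"tx":0.2,"ty":0,"tz":0,"spin":0,"claw":1},{"tx":0.2,"ty":0,"tz":0,"spin":0,"claw":1}]'; python3 -m pendant '[{"tx":0.2,"ty":0,"tz":0,"spin":0,"claw":1},{"tx":0.2,"ty":0,"tz":0,"spin":0,"claw":1},{"tx":0,"ty":0,"tz":0,"spin":0,"claw":1},{"tx":0,"ty":0,"tz":0,"spin":0,"claw":1}]'
python3 - <<'E'
from h import *
st();plan(.5502,.1487,.0647,-14.6)
im=cams.read_camera('top');cv2.imwrite('pics/t12.png',im[:,:,::-1]);h=cv2.cvtColor(im,cv2.COLOR_RGB2HSV)
# handle-shoulder front in top view: red pixels around mouth
m=cv2.inRange(h,(0,110,60),(6,255,255))|cv2.inRange(h,(172,110,60),(180,255,255));v,u=np.nonzero(m[130:260,230:300]);print(len(v), (u.min()+230,v.min()+130,u.max()+230,v.max()+130) if len(v) else '')
print('mouth px',proj('top',[.6005,.1356,.099]),'shoulder px',proj('top',[.6005+.0135,.1356-.0035,.055]))
E
```

```text
time_s: 33.55
tool_pos: [0.5296, 0.154, 0.0764]
tool_rot: [180.0, -0.0, -14.6]
force: [0.2, 1.0, -1.3]
grip_width: 0.0283
grasp_force: 60.0
time_s: 34.05
tool_pos: [0.5477, 0.1495, 0.0761]
tool_rot: [180.0, 0.0, -14.6]
force: [-0.3, 0.8, -1.3]
grip_width: 0.0288
grasp_force: 60.0
34.05 [0.5477 0.1495 0.0761] [ 1.7999e+02  4.0000e-02 -1.4620e+01] j [  14.   20.  -37.  104.   14.   60. -133.] [-0.3  0.8 -1.3] 0.0288 59.999416172504425
shares tx,ty,tz [0.05 0.   0.23] spin shares -0.0
10 (np.int64(269), np.int64(171), np.int64(271), np.int64(174))
mouth px [265.87531028 169.48945565] shoulder px [268.49966842 167.28627431]
```

```bash
python3 -m pendant '[{"tx":0.03,"ty":0,"tz":0.05,"spin":0,"claw":1},{"tx":0,"ty":0,"tz":0.05,"spin":0,"claw":1},{"tx":0,"ty":0,"tz":0,"spin":0,"claw":1},{"tx":0,"ty":0,"tz":0,"spin":0,"claw":1}]' 15; python3 -m pendant '[{"tx":0,"ty":0,"tz":0.04,"spin":0,"claw":1},{"tx":0,"ty":0,"tz":0.04,"spin":0,"claw":1},{"tx":0,"ty":0,"tz":0,"spin":0,"claw":1}]' 8;  python3 -m pendant '[{"tx":0,"ty":0,"tz":0.03,"spin":0,"claw":1},{"tx":0,"ty":0,"tz":0,"spin":0,"claw":1},{"tx":0,"ty":0,"tz":0,"spin":0,"claw":1}]' 6
```

```text
time_s: 34.6
tool_pos: [0.5495, 0.149, 0.0714]
tool_rot: [-180.0, -0.0, -14.6]
force: [-0.6, 0.2, 0.2]
grip_width: 0.0289
grasp_force: 15.0
time_s: 34.98
tool_pos: [0.5494, 0.1492, 0.0678]
tool_rot: [180.0, 0.0, -14.6]
force: [-2.2, 0.2, 4.5]
grip_width: 0.0296
grasp_force: 8.0
time_s: 35.35
tool_pos: [0.5493, 0.1494, 0.0664]
tool_rot: [180.0, 0.0, -14.6]
force: [-2.7, 0.4, 5.0]
grip_width: 0.03
grasp_force: 6.0
```

```bash
python3 -m pendant '[{"tx":0,"ty":0,"tz":0,"spin":0,"claw":1},{"tx":0,"ty":0,"tz":0,"spin":0,"claw":1},{"tx":0,"ty":0,"tz":0,"spin":0,"claw":1}]' 3; python3 -m pendant '[{"tx":0,"ty":0,"tz":0,"spin":0,"claw":0.62},{"tx":0,"ty":0,"tz":0,"spin":0,"claw":0.6},{"tx":0,"ty":0,"tz":0,"spin":0,"claw":0.5},{"tx":0,"ty":0,"tz":0,"spin":0,"claw":0.4},{"tx":0,"ty":0,"tz":0,"spin":0,"claw":0.4},{"tx":0,"ty":0,"tz":0,"spin":0,"claw":0.4}]'
python3 - <<'E'
from h import *
st()
E
```

```text
time_s: 35.72
tool_pos: [0.5498, 0.1491, 0.066]
tool_rot: [-180.0, -0.0, -14.6]
force: [-0.4, 1.5, 3.7]
grip_width: 0.0296
grasp_force: 3.0
time_s: 36.48
tool_pos: [0.5495, 0.1489, 0.0658]
tool_rot: [180.0, -0.0, -14.6]
force: [0.1, 1.0, 0.6]
grip_width: 0.0517
grasp_force: 0.0
36.475 [0.5495 0.1489 0.0658] [179.99  -0.   -14.63] j [  13.   21.  -37.  105.   15.   59. -134.] [0.1 1.  0.6] 0.0517 0.0
```

Released. I'll rise straight up, move clear and check.

```bash
python3 -m pendant '[{"tx":0,"ty":0,"tz":-0.3,"spin":0,"claw":0.4},{"tx":0,"ty":0,"tz":-0.6,"spin":0,"claw":0.4},{"tx":0,"ty":0,"tz":-0.9,"spin":0,"claw":0.4},{"tx":0,"ty":0,"tz":-0.9,"spin":0,"claw":0.4},{"tx":0,"ty":0.8,"tz":-0.9,"spin":0,"claw":0.4},{"tx":0,"ty":0.9,"tz":-0.5,"spin":0,"claw":0.4},{"tx":0,"ty":0.9,"tz":0,"spin":0,"claw":0.4},{"tx":0,"ty":0.9,"tz":0,"spin":0,"claw":0.4},{"tx":0,"ty":0.9,"tz":0,"spin":0,"claw":0.4},{"tx":0,"ty":0,"tz":0,"spin":0,"claw":0.4}]'
python3 - <<'E'
from h import *
st()
M=np.array([.6005,.1356,0]);e=np.array([.9677,-.2521,0]);nn=np.array([.2521,.9677,0])
for n in('side','top'):
    im=cams.read_camera(n);cv2.imwrite(f'pics/{n}13.png',im[:,:,::-1]);h=cv2.cvtColor(im,cv2.COLOR_RGB2HSV)
    m=cv2.inRange(h,(0,140,60),(5,255,255))|cv2.inRange(h,(174,140,60),(180,255,255))
    c0=proj(n,M-e*.04+[0,0,.065]);k,l,s,c=cv2.connectedComponentsWithStats(m)
    for i in range(1,k):
        if s[i,4]>20 and np.hypot(*(c[i]-c0))<45:
            v,u=np.nonzero(l==i);X=[]
            for a,b in zip(u,v):
                C,d=ray(n,(a,b))
                if n=='top': X.append(onz(n,(a,b),.07)-M)
                else: t=((M-C)@nn)/(d@nn);X.append(C+d*t-M)
            X=np.array(X);A=np.c_[X@e,X@nn,X[:,2]];print(n,s[i].tolist(),'holder x,y,z min',A.min(0).round(4),'max',A.max(0).round(4),'mean',A.mean(0).round(4))
E
```

```text
time_s: 37.72
tool_pos: [0.4931, -0.0682, 0.2718]
tool_rot: [179.9, -0.1, -15.0]
force: [0.2, 0.6, -0.0]
grip_width: 0.0522
grasp_force: 0.0
37.725 [ 0.4931 -0.0682  0.2718] [ 1.799e+02 -8.000e-02 -1.504e+01] j [  34.   -0.  -29.  101.    0.   79. -100.] [ 0.2  0.6 -0. ] 0.0522 0.0
side [258, 229, 17, 16, 146] holder x,y,z min [-0.0639 -0.      0.0338] max [0.0302 0.     0.0952] mean [-0.0128 -0.      0.0639]
side [270, 238, 15, 14, 145] holder x,y,z min [-0.1129 -0.      0.0431] max [-0.0367  0.      0.1014] mean [-0.0773 -0.      0.0727]
top [259, 169, 13, 20, 167] holder x,y,z min [-0.0507 -0.0143  0.07  ] max [0.0037 0.0134 0.07  ] mean [-0.0236 -0.0005  0.07  ]
top [256, 189, 11, 13, 107] holder x,y,z min [-0.0936 -0.0136  0.07  ] max [-0.0586  0.0141  0.07  ] mean [-0.0755  0.0005  0.07  ]
```

```bash
python3 -c "
from cell import env
print(env.sign_off())"
```

```text
the job is handed in; nothing more can be done
None
```

The job is handed in at about 38 s: the clip held the awl by itself, and the awl now lies the right way round. In the last pictures its handle is on the saddle, and the spike, hidden by the roof, works out as fully under the guard with its point about 8 mm short of the back wall.

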